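# Seat the fine wheel on the splined spindle of the wet sharpener and hold it down

## Task

Fit the cream-white fine grinding wheel to the green wet sharpener: set it level over the splined spindle, turn it until its splines mesh, and slide it down without forcing it. Press it fully home against the sprung seat, right to the seat's stop, and finish while still gripping it and holding it pressed down there, so that its clamp screw can be done up. Leave the brown coarse wheel and everything else on the bench where it is.

Things in the scene. Friction and masses are not known exactly. Their poses are not given: they have to be found in the camera images.
- fine_wheel: cream-white fine grinding wheel, loose, flat on the bench, boss up, 0.5 to 0.7 kg. Origin: centre of its flat underside, z up. Disc 150 mm across, 20 mm thick; in its middle a black square boss with a bright top face, 42 mm across its flats (which face the wheel's x and y axes), its top 55 mm above the origin, 35 mm above the stone: grip it from above on two facing flats
- wheel_bore (a point): centre of the fine wheel's bore at the boss's top face, 55 mm above its underside, axes as the wheel's. The cross-shaped bore runs right through: four slots along the wheel's +x, +y, -x, -y, 10.4 mm wide, reaching 16.2 mm from the axis, minor bore radius 12.2 mm between them. Four red ticks on the stone's rim are in line with the slots. Any quarter turn fits
- coarse_wheel: the brown coarse grinding wheel, a bystander: same shape and size as the fine wheel, lying flat on the bench. The two wheels may lie either way round
- sharpener: green wet sharpener, fixed to the bench. Origin: on its spindle's axis at bench level, z up. Splash pan 204 mm across round the spindle, rim 112 mm high. Drip tank, 233 mm high, on its own +y side, 147 mm or more from the axis; its brass spout ends 97 mm from the axis, 146 mm high. Tool-rest bar along y on its own +x side, 116 mm from the axis, top 156 mm high
- spindle (a joint): angle (rad, counter-clockwise from above) of the upright spindle from the sharpener's own x axis: its four spline teeth point along this angle and every quarter turn from it. Teeth 8 mm wide, tips 15 mm from the axis, core radius 11 mm. Greased; stiff to turn (0.3 N m). Wheel and teeth have 1.2 mm side clearance, about 4 degrees of play either way
- seat_ring (a joint): how far the sprung brass seat ring round the spindle's foot is pressed down (m): 0 free, 0.005 at its stop. The wheel's underside meets the free ring 110 mm above the bench. The spring gives from about 10 N and needs 16 N at the stop: a push of about 10 N on top of the wheel's weight brings it to the stop; it springs back when let go
- seat_home (a point): point on the spindle axis, 105 mm above the bench: where the centre of the wheel's underside is when the wheel is fully home with the seat ring at its stop
- spindle_tip (a point): top of the spindle's conical nose, on its axis, 149 mm above the bench. The nose widens from 6.5 mm radius here to 11 mm (139 mm above the bench) and centres the bore. The teeth have flat tops 135 mm above the bench: a wheel that is not meshed stops there with its underside
- whisk: bystander: a bamboo tea whisk upside down on its white porcelain stand, 158 mm tall, 68 mm across; origin under its centre
- knife: bystander: a carving knife with a dark wooden handle, 190 mm long, lying flat; origin in its middle, blade to +x
- whetstone: bystander: a grey whetstone in a wooden holder, 240 by 85 by 48 mm, long side along its x; origin under its centre
- bamboo_blanks: bystander: two split bamboo blanks tied together, 200 by 30 by 17 mm, long side along its x; origin under its centre
- tea_bowl: bystander: a dark tea bowl, 116 mm across, 75 mm tall; origin under its centre

How it is judged (in metres and radians):
On the way, in this order (a step that is already met when the one before it is completed fails the run):
1. the fine wheel is gripped and lifted clear of the bench (height (world z) of fine_wheel above 0.05 m and contact force between the fingers and fine_wheel above 2 N), for 0.2 s.
2. the fine wheel's splines have meshed and it has slid down to the seat ring, level on the spindle axis (z of fine_wheel in the frame of seat_home below 0.008 m and horizontal distance between fine_wheel and seat_home below 0.003 m and angle between fine_wheel's own z axis and vertical below 0.06 rad), for 0.1 s.
At the end, for the whole second after the job is handed in: The fine wheel is meshed on the spindle, level (0.05 rad) and on the axis (3 mm), its underside within 1.5 mm of home height and the seat ring pressed at least 4 of its 5 mm; it is at rest, still held by the fingers (over 5 N) and pressed on the sharpener with over 12 N (value of joint seat_ring above 0.004 m and z of fine_wheel in the frame of seat_home between -0.003 and 0.0015 m and horizontal distance between fine_wheel and seat_home below 0.003 m and angle between fine_wheel's own z axis and vertical below 0.05 rad and contact force between the fingers and fine_wheel above 5 N and contact force between sharpener and fine_wheel above 12 N and linear speed of fine_wheel below 0.02 m/s); the arm keeps its last pose, push and grip.
It fails at once if the fine wheel is forced: it is pressed against the sharpener with more than 60 N (contact force between sharpener and fine_wheel above 60 N).
It fails at once if the coarse wheel or another thing on the bench is moved more than 20 mm (distance of any of coarse_wheel, whisk, knife, whetstone, bamboo_blanks, tea_bowl from where it was at the start of the episode above 0.02 m).
It also fails if it takes over 46 s, if anything falls off the work surface, if the arm or the gripper's body presses on something with over 40 N, if the wrist force passes 120 N, or if a joint passes its speed limit or range.

## Robot

A 7-joint arm with a two-finger parallel gripper is mounted at the origin on the work surface. World frame = base frame: x ahead of the robot, y to its left, z up, the work surface at z = 0. Lengths are in mm, angles in rad, forces in N, time in s.
With the tool pointing down it reaches from about 425 to 875 mm from the base axis. Payload 4.7 kg.
Tool frame: the origin (TCP) lies on the centre line of the jaws, within the pads' length; the fingertips stand 17 mm ahead of it and the grasp point (between the pads) lies 2 mm behind it; z points along the fingers, y is the line along which they close (so a half turn about z gives the same grasp; the last joint's range is limited). The gripper opens to 87 mm and grips with 3 to 60 N. Pads are 19 mm wide; open, the fingers measure 117 mm over their backs; the gripper's body (75 mm by 190 mm) begins 51 mm behind the grasp point.
Start: joints at [1.318, 0.321, -0.07, 1.45, 0.023, 1.371, -0.057], TCP at [171.349, -627.027, 239.587] pointing down, gripper open.
Joint ranges: [-2.86, 2.86], [-0.3, 2.09], [-1.38, 1.24], [0.06, 2.45], [-1.56, 4.7], [0.09, 2.05], [-2.69, 2.69]. Speed limits (rad/s): [2.57, 2.57, 3.14, 3.14, 3.14, 3.14, 3.14].

## Interface

Orientations are given as a 3x3 rotation matrix whose columns are the frame's x, y, z axes.
In Python, from bench import * gives the robot as it stands.
- The arm moves only by the tool carry_out, never from a script. Its argument "increments" is a list of rows, each a list of 4 numbers: the shift along the tool's x, y, z in units of 25 mm (1.0 is 25 mm), then the turn about the tool's z in units of 6 degrees (1.0 is 6 degrees). A call has 1 to 12 rows; each row shifts and turns the commanded pose from where the row before left it, along the tool's axes as they then stand; what a row does not reach is not made up. A row lasts 1/10 s, in which the tool goes at most 50 mm and 8.59 degrees, less where a joint would pass 70% of its speed; a pose out of reach is approached as far as the arm can. A call is refused whole if a number of a shift passes 1 or a number of a turn 1, either way. A call with a gripper value outside its range is refused whole. "gripper" is the opening, from 0 (shut) to 1 (fully open), set as the call begins (left out, the last holds). The fingers move at their own pace and stop on an object; "squeeze" is the grip in N (left out, the last holds). Time passes only in rows, so rows that do not move let the fingers close. It gives the time, the measured TCP pose, the force, the opening and the grip force at its end, in the units of the state.
- get_state(): the state, without advancing time (a new reading comes with each control period).
- camera(name): name is "scene" or "top" or "wrist"; returns a dict with "color" (384x512x3 uint8, red, green, blue), "mtx" (3x3 intrinsics, pixels), "distortion" ([k1, k2, p1, p2, k3] as OpenCV has them; the pictures are not rectified), "extrinsics" (4x4, takes a point from world to camera coordinates); the wrist camera has in their place "T_tool_cam" (4x4, takes a point from camera to tool coordinates, whose origin is the TCP and whose axes are the flange's). Camera axes: x right, y down, z forward; pixel columns grow to the right and rows downward; lengths in mm; the calibration is good to about 2 mm. A picture is of the moment at which its call begins: read the wrist's pose just before it. There is no depth.
- sign_off(): hands the job in; it is judged then, once.
Trained networks look in a picture, given as the dict that the camera call returned (one of the last four; its "shot" number tells which), for a name from the list of things; names that differ only in an ending like _2 or _b are one class to them, and where a whole thing is asked for, a point or a joint stands for the part that bears it (a point fixed in the world has none). Each returns a list of dicts, best first, with "conf" (0 to 1); they miss things now and then, are a little off and sometimes report something else, mostly with a low value. They report only what shows in the picture. A call takes as long as a camera call.
- cut_out(picture, thing): "region" (384x512 bool, what is visible of it) and "bbox" ([centre column, centre row, width, height] in pixels, round what is visible of it).
The state is a dict: "time": time; "joints": joint angles; "joint_velocities": joint speeds; "joint_efforts": joint torques, N m; "tcp_pos": TCP position; "eef_rot": TCP orientation; "force": force on the tool from outside, world axes, zero at the start; "torque": the same for the moment, N m; "finger_gap": finger opening in mm; "grasp_force": force on a finger pad.
Only numpy, scipy, OpenCV 4.12 (cv2) and the standard library are available. Lean on these libraries where they do the work, as an engineer would, in place of code of your own. Each camera call takes 0.05 s, during which the arm holds its last target. There are 200 camera calls.

## Working session

There is one attempt and no reset: what is moved stays moved. The work goes in short steps, Python scripts to look and compute and a tool call to move; the robot and the scene stay as the last step left them, time stands still between calls to the robot, and variables do not carry over. Pictures are saved under pics/ and viewed, at most 10 in all, crops included, and the job is handed in when it is done.

Besides the shell and the picture viewer there is one more tool, called after ">>>" in YAML: its name, and indented under it one key for each argument. carry_out: Moves the arm, as the interface text tells. Its arguments: {"type":"object","properties":{"increments":{"type":"array"},"gripper":{"type":"number"},"squeeze":{"type":"number"}},"required":["increments"]}

```bash
mkdir -p pics; ls; python3 - <<'E'
from bench import *
import cv2,numpy as np
s=get_state();print(s)
for n in ("top","scene"):
    p=camera(n);cv2.imwrite(f"pics/{n}0.png",p["color"][:,:,::-1])
    np.savez(f"{n}0.npz",**{k:v for k,v in p.items()})
    print(n,p["mtx"],p["distortion"],p["extrinsics"])
    for t in ("fine_wheel","coarse_wheel","sharpener"):
        print(t,[(r["conf"],r["bbox"]) for r in cut_out(p,t)][:2])
E
```

```text
pics
{'time': 0.0, 'joints': array([ 1.31805176,  0.32181651, -0.07003927,  1.45165564,  0.02260612,
        1.37080913, -0.05687856]), 'joint_velocities': array([-9.21314909e-04, -5.50834490e-04, -9.32085801e-04, -8.73882925e-05,
       -4.27634573e-04,  8.59727980e-04, -1.05414818e-04]), 'joint_efforts': array([ 3.32552527e-04, -4.91289711e+01, -4.03802879e-01, -3.12531173e+01,
       -6.38128188e-02,  4.37797525e-02,  1.57414393e-04]), 'tcp_pos': array([ 171.18557389, -626.51715386,  238.47506784]), 'eef_rot': array([[ 9.64605163e-01,  2.63697746e-01, -6.15152691e-04],
       [ 2.63698436e-01, -9.64603490e-01,  1.80048219e-03],
       [-1.18595339e-04, -1.89896922e-03, -9.99998190e-01]]), 'force': array([-0.44828804, -0.19173243, -0.54852303]), 'torque': array([-0.00551312, -0.0581535 ,  0.03212307]), 'grasp_force': 0.0, 'finger_gap': 86.93213206443654}
top [[471.7801177    0.         255.73882861]
 [  0.         471.7801177  191.33543014]
 [  0.           0.           1.        ]] [-0.19608843  0.          0.          0.          0.        ] [[ 1.81734643e-02 -9.99673798e-01 -1.7
[... 286 characters left out ...]
wheel [(0.94, [256.1, 218.4, 48.9, 50.9])]
sharpener [(0.59, [103.0, 188.4, 136.1, 83.8])]
scene [[413.68933978   0.         261.11619823]
 [  0.         413.68933978 194.58618157]
 [  0.           0.           1.        ]] [-0.07853101  0.          0.          0.          0.        ] [[ 1.03922007e-01  9.94547222e-01 -8.72005251e-03  1.01828351e+02]
 [ 8.24761978e-01 -9.10741692e-02 -5.58097820e-01 -3.99198872e+02]
 [-5.55848808e-01  5.08066775e-02 -8.29729344e-01  1.65905291e+03]
 [ 0.00000000e+00  0.00000000e+00  0.00000000e+00  1.00000000e+00]]
fine_wheel [(0.74, [199.9, 210.2, 48.4, 40.5])]
coarse_wheel [(0.71, [268.6, 196.9, 44.8, 45.9])]
sharpener [(0.76, [401.3, 189.4, 121.2, 90.1])]
```

```bash
python3 - <<'E'
import cv2
a=cv2.imread("pics/top0.png");cv2.imwrite("pics/top0b.png",cv2.resize(a[100:300,20:400],None,fx=2.1,fy=2.1,interpolation=cv2.INTER_CUBIC))
b=cv2.imread("pics/scene0.png");cv2.imwrite("pics/scene0b.png",cv2.resize(b,None,fx=1.55,fy=1.55,interpolation=cv2.INTER_CUBIC))
E
```

```text
(no output)
```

View pics/top0b.png

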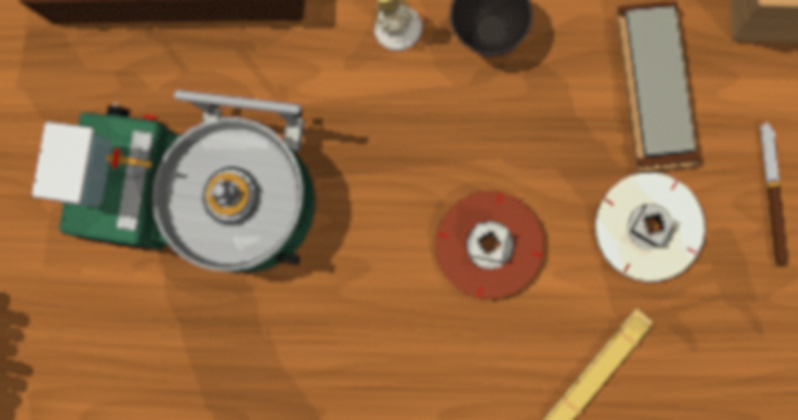

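View pics/scene0b.png

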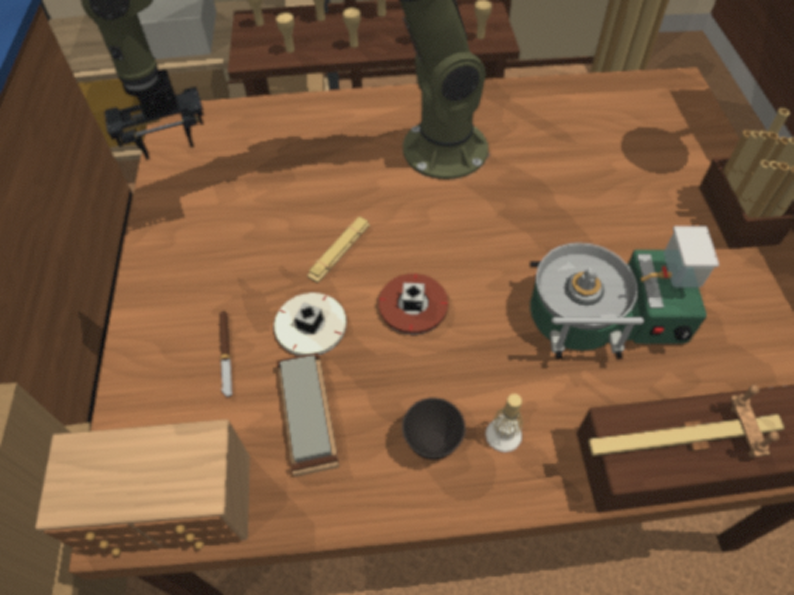

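The top view shows the fine wheel at about pixel (329.5, 208), with red ticks at crop (608,202), (674,184), (692,250) and (627,268). The spindle is at about (129,192), with the tank to its left (+y) and the bar above it (+x). The scene view agrees.

```bash
cat > h.py <<'E'
import numpy as np, cv2
def ray(p,uv,tool=None):
    n=cv2.undistortPoints(np.array([[uv]],float),p["mtx"],np.array(p["distortion"],float))[0,0]
    E=np.linalg.inv(p["extrinsics"]) if tool is None else tool@p["T_tool_cam"]
    d=E[:3,:3]@np.array([n[0],n[1],1]);return E[:3,3],d
def at(p,uv,z,tool=None):
    o,d=ray(p,uv,tool);return o+d*(z-o[2])/d[2]
def tool(s):
    T=np.eye(4);T[:3,:3]=s["eef_rot"];T[:3,3]=s["tcp_pos"];return T
def proj(p,X,T=None):
    E=p["extrinsics"] if T is None else np.linalg.inv(T@p["T_tool_cam"])
    r=cv2.Rodrigues(E[:3,:3])[0]
    return cv2.projectPoints(np.array(X,float).reshape(-1,1,3),r,E[:3,3],p["mtx"],np.array(p["distortion"],float))[0][:,0]
E
python3 - <<'E'
from h import *
from bench import *
p=dict(np.load("top0.npz",allow_pickle=True))
f=lambda c:(20+c[0]/2.1,100+c[1]/2.1)
t=[at(p,f(c),20)[:2] for c in [(608,202),(674,184),(692,250),(627,268)]]
print("ticks",t,np.mean(t,0),[np.degrees(np.arctan2(*(x-np.mean(t,0))[::-1])) for x in t])
print("boss",at(p,f((654,224)),55)); print("tip",at(p,f((229,193)),147))
print("coarse",at(p,f((491,245)),20))
q=[at(p,f(c),156)[:2] for c in [(176,94),(300,108)]];print("bar",q,q[0]-q[1])
p2=dict(np.load("scene0.npz",allow_pickle=True))
print("tip scene",at(p2,(586/1.55,274/1.55),149),"wheel",at(p2,(311/1.55,322/1.55),20))
w=camera("wrist");print(w["T_tool_cam"],w["mtx"],w["distortion"])
E
```

```text
ticks [array([ 538.72250407, -301.28220981]), array([ 565.31647144, -393.27013334]), array([ 473.83697371, -418.03224137]), array([ 447.91006727, -327.92849943])] [ 506.44650412 -360.12827099] [np.float64(61.256028512921155), np.float64(-29.378085326151236), np.float64(-119.38671979053535), np.float64(151.18565090242367)]
boss [ 505.61583254 -360.20271473   55.        ]
tip [526.94124739 192.4270142  147.        ]
coarse [ 476.67202428 -140.75313983   20.        ]
bar [array([654.22385123, 268.99488428]), array([636.45843802, 102.82196803])] [ 17.76541321 166.17291625]
tip scene [541.35559809 198.43984641 149.        ] wheel [ 510.36625847 -352.96027288   20.        ]
[[ 6.99232848e-04 -9.68418356e-01 -2.49329901e-01  6.75239406e+01]
 [ 9.99999200e-01  4.14355933e-04  1.19505280e-03 -6.00769993e-01]
 [-1.05399975e-03 -2.49330537e-01  9.68417871e-01 -1.44967169e+02]
 [ 0.00000000e+00  0.00000000e+00  0.00000000e+00  1.00000000e+00]] [[273.10726744   0.         255.35852521]
 [  0.         273.10726744 191.79400524]
 [  0.           0.           1.        ]] [0.01466105 0.         0.         0.         0.        ]
```

>>> carry_out:
  increments:
    - [0, 0, 0, -0.95]
    - [0, 0, 0, -0.95]
    - [0, 0, 0, -0.95]
    - [0, 0, 0, -0.95]
    - [0, 0, 0, -0.95]
    - [0, 0, 0, -0.95]
    - [0, 0, 0, -0.95]
    - [0, 0, 0, -0.95]
    - [0.99, 0.41, 0, 0]
    - [0.99, 0.41, 0, 0]
    - [0.99, 0.41, 0, 0]
    - [0.99, 0.41, 0, 0]

```text
time: 1.65
tcp_pos: [256.1, -559.8, 239.7]
eef_rot: [[0.487, 0.874, 0.0], [0.874, -0.487, -0.0], [-0.0, 0.0, -1.0]]
force: [0.3, -0.9, 0.3]
finger_gap: 87.1
grasp_force: 0.0
```

>>> carry_out:
  increments:
    - [0.99, 0.41, 0, 0]
    - [0.99, 0.41, 0, 0]
    - [0.99, 0.41, 0, 0]
    - [0.99, 0.41, 0, 0]
    - [0.99, 0.41, 0, 0]
    - [0.99, 0.41, 0, 0]
    - [0.99, 0.41, 0, 0]
    - [0.99, 0.41, 0, 0]
    - [0.99, 0.41, 0, 0]
    - [0.99, 0.41, 0, 0]
    - [0.99, 0.41, 0, 0]
    - [0.99, 0.41, 0, 0]

```text
time: 2.85
tcp_pos: [508.0, -360.2, 239.7]
eef_rot: [[0.487, 0.874, 0.0], [0.874, -0.487, -0.0], [-0.0, 0.0, -1.0]]
force: [0.0, -0.7, 0.4]
finger_gap: 86.7
grasp_force: 0.0
```

```bash
cat > look.py <<'E'
import sys
from h import *
from bench import *
n=sys.argv[1]
for i in range(3): camera("top") if i<int(sys.argv[2]) else 0
s=get_state();w=camera("wrist");cv2.imwrite(f"pics/{n}.png",cv2.resize(w["color"][:,:,::-1],None,fx=1.5,fy=1.5,interpolation=cv2.INTER_CUBIC))
np.savez(n+".npz",T=tool(s),J=s["joints"],**w);print(s["time"],s["tcp_pos"],s["eef_rot"],s["joints"],s["joint_velocities"].max())
E
python3 look.py w1 1
```

```text
2.9 [ 512.46717239 -355.08757234  239.73526709] [[ 0.48084523  0.87679783  0.00366506]
 [ 0.87679503 -0.48085571  0.00287526]
 [ 0.00428338  0.00183095 -0.99998915]] [ 0.90710116  0.2913651  -0.42010522  1.51090994  0.11564506  1.36293127
 -0.02258343] 0.08840085367151267
```

View pics/w1.png

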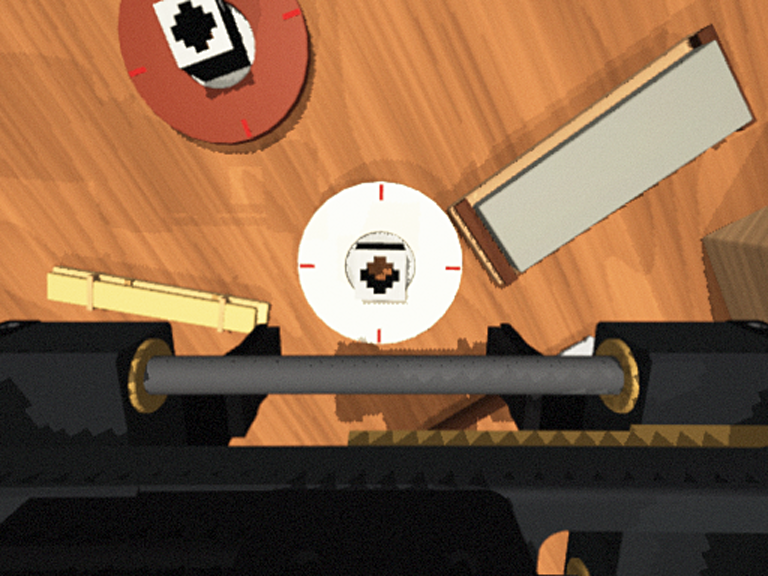

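The wrist view shows the fine wheel centred at about (380,267) with ticks at (381,192), (453,268), (379,336) and (307,266). It is nearly aligned with the tool. The bore is at about (380,275). I'll measure it precisely after settling.

```bash
python3 look.py w2 2; cat > meas.py <<'E'
import sys
from h import *
d=dict(np.load(sys.argv[1]+".npz"));T=d["T"];c=d["color"].astype(int);cx,cy,r=map(float,sys.argv[2:5])
m=((c[:,:,0]>150)&(c[:,:,1]<140)&(c[:,:,2]<140)).astype(np.uint8)
yy,xx=np.mgrid[:384,:512];m[(np.hypot(xx-cx,yy-cy)>r*1.05)|(np.hypot(xx-cx,yy-cy)<r*.75)]=0
n,l,st,ce=cv2.connectedComponentsWithStats(m)
P=[]
for i in range(1,n):
    if st[i,4]>=5: P.append(at(d,ce[i],20,T)[:2]);print(ce[i],st[i,4],P[-1])
P=np.array(P);C=P.mean(0);a=np.degrees(np.arctan2(*(P-C).T[::-1]));print("C",C,"yaw",a,np.hypot(*(P-C).T))
print("tool yaw",np.degrees(np.arctan2(T[1,0],T[0,0])),"TCP",T[:3,3])
m=((c.max(2)<90)|0).astype(np.uint8)
for s in (0,):
    g=cv2.resize(d["color"][int(cy)-32:int(cy)+32,int(cx)-32:int(cx)+32],None,fx=8,fy=8,interpolation=cv2.INTER_CUBIC);cv2.imwrite("pics/"+sys.argv[1]+"c.png",g[:,:,::-1])
E
python3 meas.py w2 253.5 178 54
```

```text
3.05 [ 507.53725852 -360.49071988  239.49523487] [[ 4.85244607e-01  8.74378375e-01 -3.57356548e-04]
 [ 8.74378349e-01 -4.85244706e-01 -2.77657752e-04]
 [-4.16183307e-04 -1.77732902e-04 -9.99999898e-01]] [ 0.91170449  0.28991132 -0.41441555  1.51247596  0.11830757  1.36414059
 -0.01827444] 0.028082263001440587
[255. 124.] 15 [ 538.04324819 -303.71970298]
[198.2962963  175.96296296] 27 [ 437.56405309 -326.26791065]
[205.73684211 171.47368421] 19 [ 449.62570668 -325.89039034]
[303.26315789 172.47368421] 19 [ 564.30825046 -391.0104836 ]
[310.  178.5] 6 [ 568.60804095 -402.90454533]
[205.45794393 201.71028037] 107 [ 426.93902035 -362.03145461]
[297.76821192 206.01324503] 151 [ 536.40016398 -429.86736535]
[214.66666667 216.66666667] 6 [ 426.75383296 -387.08534412]
[263.17372881 225.69067797] 236 [ 480.10658387 -432.20637429]
[217.66666667 219.66666667] 6 [ 428.14249765 -392.98980285]
[231.3 220.8] 10 [ 444.14756551 -403.81648895]
[253.57142857 220.28571429] 7 [ 472.11849114 -418.44236211]
[228.7 226.8] 10 [ 436.33666502 -409.86416967]
C [ 477.6226246  -383.54587653] yaw [  52.87783306  124.96784139  115.90073825   -4.92166984  -12.0115203
  156.9995131   -38.24098907 -176.01975551  -87.07777429 -169.19431608
 -148.80326105  -98.96327434 -147.48397555] [100.11428339  69.89602654  64.09354492  87.00642556  93.02206215
  55.06085806  74.8363512   50.99178163  48.72385551  50.37331345
  39.13409395  35.32789537  48.96103566]
tool yaw 60.97149759168043 TCP [ 507.53725852 -360.49071988  239.49523487]
```

View pics/w2c.png

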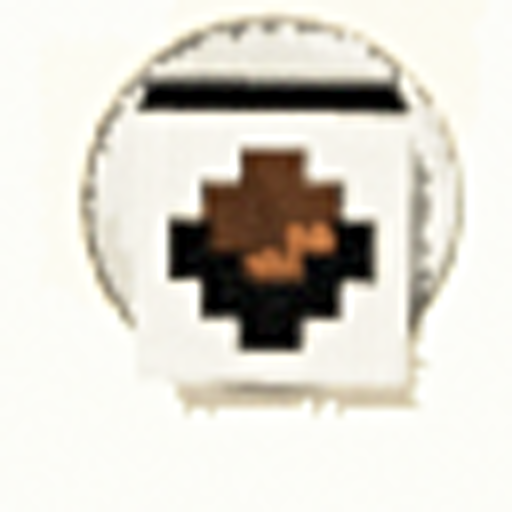

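The crop shows the cross bore centred at crop (272,249), i.e. image pixel (254.6,176.7), squared with the tool.

```bash
python3 - <<'E'
from h import *
d=dict(np.load("w2.npz"));T=d["T"]
B=at(d,(254.56,176.7),55,T);print("bore",B,"in tool",np.linalg.inv(T)@np.r_[B,1])
print("tick centre in tool",T[:3,:3].T@(np.array([506.0,-359.8,20])-T[:3,3]))
E
```

```text
bore [ 507.32774282 -358.05323978   55.        ] in tool [  2.10639731  -1.33317944 184.49461407   1.        ]
tick centre in tool [-5.06456418e-02 -1.64030225e+00  2.19495570e+02]
```

>>> carry_out:
  increments:
    - [0.995, -0.494, 0, 0]
    - [0.995, -0.494, 0, 0]
    - [0.995, -0.494, 0, 0]
    - [0.995, -0.494, 0, 0]
    - [0.995, -0.494, 0, 0]
    - [0.995, -0.494, 0, 0]
    - [0.995, -0.494, 0, 0]
    - [0.995, -0.494, 0, 0]
    - [0.995, -0.494, 0, 0]
    - [0.995, -0.494, 0, 0]

```text
time: 4.1
tcp_pos: [519.9, -84.3, 239.7]
eef_rot: [[0.489, 0.872, 0.0], [0.872, -0.489, -0.001], [-0.001, 0.001, -1.0]]
force: [-0.3, -0.1, 0.6]
finger_gap: 87.0
grasp_force: 0.0
```

>>> carry_out:
  increments:
    - [0.995, -0.494, 0, 0]
    - [0.995, -0.494, 0, 0]
    - [0.995, -0.494, 0, 0]
    - [0.995, -0.494, 0, 0]
    - [0.995, -0.494, 0.1, 0]
    - [0.995, -0.494, 0.1, 0]
    - [0.995, -0.494, 0.15, 0]
    - [0.995, -0.494, 0.15, 0]
    - [0.995, -0.494, 0.15, 0]
    - [0.995, -0.494, 0.15, 0]
    - [0, 0, 0, 0]
    - [0, 0, 0, 0]

```text
time: 5.3
tcp_pos: [533.8, 192.8, 219.3]
eef_rot: [[0.487, 0.873, -0.0], [0.873, -0.487, -0.001], [-0.001, 0.0, -1.0]]
force: [-0.2, -0.7, -0.1]
finger_gap: 87.2
grasp_force: 0.0
```

```bash
python3 look.py s1 0
```

```text
5.3 [533.77714579 192.75467818 219.3102029 ] [[ 4.87174440e-01  8.73304638e-01 -2.72468322e-04]
 [ 8.73303959e-01 -4.87174414e-01 -1.13393128e-03]
 [-1.12300705e-03  3.14474674e-04 -9.99999320e-01]] [ 0.30282469  0.23828339 -0.80106879  1.66597327  0.17711423  1.31285604
 -1.03852633] 0.021641701880952383
```

View pics/s1.png

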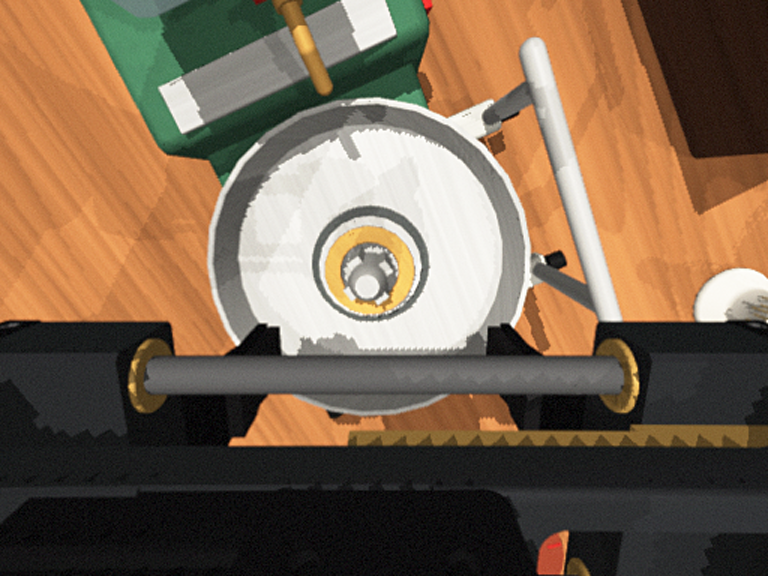

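The spindle is clearly visible: nose tip at about (368,286) in the 1.5x image, i.e. pixel (245.5,190.5). I'll crop the teeth.

```bash
python3 - <<'E'
from h import *
d=dict(np.load("s1.npz"));g=cv2.resize(d["color"][152:216,212:280],None,fx=9,fy=9,interpolation=cv2.INTER_CUBIC);cv2.imwrite("pics/s1c.png",g[:,:,::-1])
print(at(d,(245,190),149,d["T"]))
E
```

```text
[532.81788682 209.17450365 149.        ]
```

View pics/s1c.png

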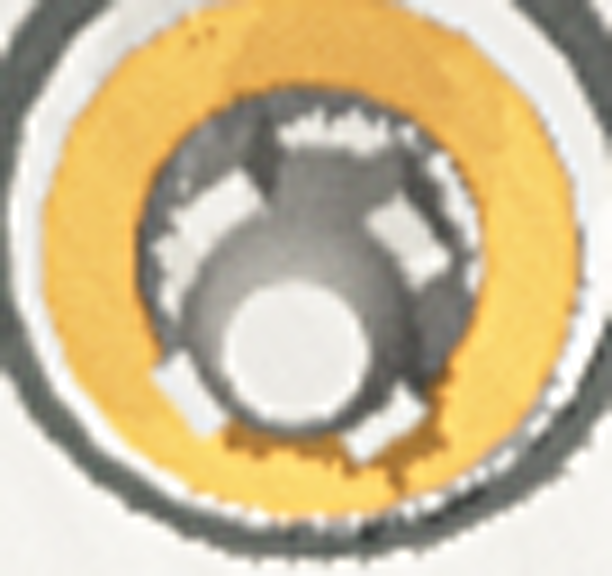

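The crop shows the tip at (296,352) and tooth tops at (222,212), (408,238), (190,394) and (387,422).

```bash
cat > fit.py <<'E'
from h import *
from scipy.optimize import least_squares
d=dict(np.load("s1.npz"));T=d["T"]
C=np.array([(222,212),(408,238),(387,422),(190,394),(296,352)])/9+[212,152]-.44
def pts(q):
    x,y,a=q; t=a-np.arange(4)*np.pi/2
    return np.vstack([np.c_[x+13*np.cos(t),y+13*np.sin(t),0*t+135],[x,y,149]])
for a0 in np.radians([60,90,120,150]):
    r=least_squares(lambda q:(proj(d,pts(q),T)-C).ravel(),[533,205,a0]);print(r.x[:2],np.degrees(r.x[2]),r.cost)
    if r.cost<20: print(r.fun.reshape(-1,2),"tool xy",T[:3,:3].T@(np.r_[r.x[:2],149]-T[:3,3]))
p=dict(np.load("top0.npz",allow_pickle=True)); print(proj(p,[[533,207,149],[533,207,105]]))
p=dict(np.load("scene0.npz",allow_pickle=True)); print(1.55*proj(p,[[533,207,149],[533,207,105]]))
E
python3 fit.py
```

```text
[532.10783257 208.79167082] 97.46926533025946 0.3856421852471573
[[-0.34199405 -0.22095016]
 [ 0.30294322 -0.02015079]
 [-0.48286963 -0.02258859]
 [ 0.49511331  0.11983828]
 [ 0.02529782  0.13968934]] tool xy [13.27088128 -9.29274226 70.29242507]
[532.10783257 208.79167082] 97.46926533081209 0.3856421852472058
[[-0.34199405 -0.22095016]
 [ 0.30294323 -0.02015079]
 [-0.48286963 -0.02258858]
 [ 0.49511331  0.11983828]
 [ 0.02529782  0.13968934]] tool xy [13.27088128 -9.29274226 70.29242507]
[532.10783257 208.79167083] 97.46926532887925 0.3856421852471301
[[-0.34199405 -0.22095016]
 [ 0.30294322 -0.02015079]
 [-0.48286963 -0.02258859]
 [ 0.49511331  0.11983827]
 [ 0.02529782  0.13968933]] tool xy [13.27088128 -9.29274226 70.29242507]
[532.10783257 208.79167082] 97.46926523306949 0.38564218524715754
[[-0.34199403 -0.22095017]
 [ 0.30294324 -0.02015077]
 [-0.48286965 -0.02258857]
 [ 0.49511329  0.11983826]
 [ 0.02529782  0.13968934]] tool xy [13.27088128 -9.29274226 70.29242507]
[[123.72462122 189.48566913]
 [128.32612646 191.60410078]]
[[589.11092049 270.21021181]
 [584.15410637 283.25206203]]
```

>>> carry_out:
  increments:
    - [0.53, -0.37, 0.56, 0]
    - [0, 0, 0, -0.87]
    - [0, 0, 0, -0.87]
    - [0, 0, 0, -0.87]
    - [0, 0, 0, -0.87]
    - [0, 0, 0, -0.87]
    - [0, 0, 0, -0.87]
    - [0, 0, 0, -0.87]
    - [0, 0, 0, 0]
    - [0, 0, 0, 0]
    - [0, 0, 0, 0]

```text
time: 6.45
tcp_pos: [532.2, 209.1, 205.6]
eef_rot: [[-0.126, 0.992, 0.0], [0.992, 0.126, -0.001], [-0.001, 0.0, -1.0]]
force: [0.6, -0.2, 0.3]
finger_gap: 86.6
grasp_force: 0.0
```

```bash
python3 look.py s2 0; python3 - <<'E'
from h import *
d=dict(np.load("s2.npz"));c=proj(d,[[532.1,208.8,140]],d["T"])[0].astype(int);print(c)
g=cv2.resize(d["color"][c[1]-32:c[1]+32,c[0]-34:c[0]+34],None,fx=9,fy=9,interpolation=cv2.INTER_CUBIC);cv2.imwrite("pics/s2c.png",g[:,:,::-1])
E
```

```text
6.45 [532.24037717 209.07630808 205.56489739] [[-1.26289932e-01  9.91993341e-01  2.54822589e-04]
 [ 9.91993180e-01  1.26290063e-01 -5.92123203e-04]
 [-6.19563835e-04  1.78003072e-04 -9.99999792e-01]] [ 0.34650941  0.28463899 -0.90032907  1.67214602  0.23125286  1.29680641
 -0.4707522 ] 0.007001385178682009
[255 208]
```

View pics/s2c.png

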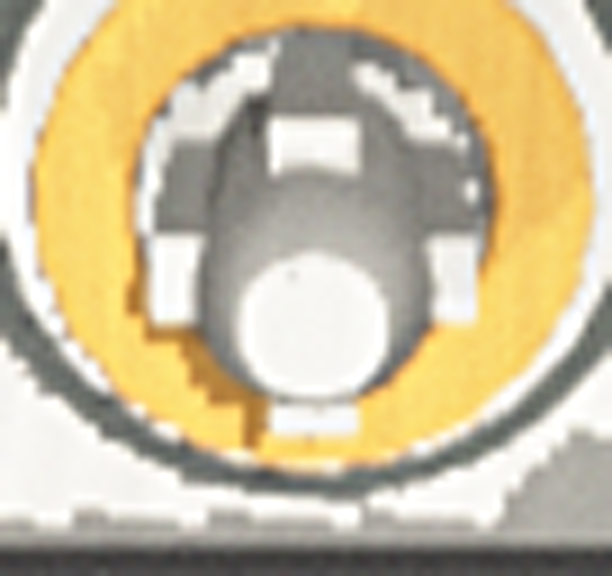

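Teeth are aligned with the tool within 1°: top (313,147), left (175,280), right (453,279), tip (314,325).

```bash
python3 - <<'E'
from h import *
from scipy.optimize import least_squares
d=dict(np.load("s2.npz"));T=d["T"]
C=np.array([(313,147),(453,279),(175,280),(314,325)])/9+[221,176]-.44
def pts(q):
    x,y,a=q; t=a-np.array([0,1,3])*np.pi/2
    return np.vstack([np.c_[x+13*np.cos(t),y+13*np.sin(t),0*t+135],[x,y,149]])
r=least_squares(lambda q:(proj(d,pts(q),T)-C).ravel(),[533,208,1.7])
print(r.x[:2],np.degrees(r.x[2]),r.fun.round(2),"tool",T[:3,:3].T@(np.r_[r.x[:2],149]-T[:3,3]),"toolyaw",np.degrees(np.arctan2(T[1,0],T[0,0])))
R=T[:3,:3]
E
```

```text
[532.02098462 208.97880245] 97.56356036691614 [ 0.03 -0.48  0.27  0.01 -0.29  0.04 -0.    0.44] tool [-3.39722819e-02 -2.40018664e-01  5.65648875e+01] toolyaw 97.25525520356614
```

>>> carry_out:
  increments:
    - [0, 0, 0, 0.88]
    - [0, 0, 0, 0.88]
    - [0, 0, 0, 0.88]
    - [0, 0, 0, 0.88]
    - [0, 0, 0, 0.88]
    - [0, 0, 0, 0.88]
    - [0, 0, 0, 0.88]
    - [-0.964, 0.494, 0, 0]
    - [-0.964, 0.494, 0, 0]
    - [-0.964, 0.494, 0, 0]
    - [-0.964, 0.494, 0, 0]
    - [-0.964, 0.494, 0, 0]

```text
time: 7.7
tcp_pos: [526.1, 73.6, 205.6]
eef_rot: [[0.494, 0.87, 0.0], [0.87, -0.494, -0.0], [-0.0, 0.0, -1.0]]
force: [0.4, -0.4, -0.8]
finger_gap: 86.9
grasp_force: 0.0
```

>>> carry_out:
  increments:
    - [-0.964, 0.494, 0, 0]
    - [-0.964, 0.494, 0, 0]
    - [-0.964, 0.494, 0, 0]
    - [-0.964, 0.494, 0, 0]
    - [-0.964, 0.494, 0, 0]
    - [-0.964, 0.494, 0, 0]
    - [-0.964, 0.494, 0, 0]
    - [-0.964, 0.494, 0, 0]

```text
time: 8.5
tcp_pos: [517.0, -142.9, 205.7]
eef_rot: [[0.494, 0.87, 0.0], [0.87, -0.494, -0.0], [-0.0, 0.0, -1.0]]
force: [0.7, 0.6, 0.2]
finger_gap: 87.3
grasp_force: 0.0
```

>>> carry_out:
  increments:
    - [-0.964, 0.494, 0, 0]
    - [-0.964, 0.494, 0, 0]
    - [-0.964, 0.494, 0, 0]
    - [-0.964, 0.494, 0, 0]
    - [-0.964, 0.494, 0.3, 0]
    - [-0.964, 0.494, 0.6, 0]
    - [-0.964, 0.494, 0.8, 0]
    - [-0.964, 0.494, 0.8, 0]
    - [0, 0, 0.8, 0]
    - [0, 0, 0.5, 0]
    - [0, 0, 0, 0]
    - [0, 0, 0, 0]

```text
time: 9.7
tcp_pos: [508.8, -357.2, 111.1]
eef_rot: [[0.492, 0.871, 0.001], [0.871, -0.492, 0.0], [0.0, 0.0, -1.0]]
force: [0.7, 0.0, 0.1]
finger_gap: 86.6
grasp_force: 0.0
```

```bash
python3 look.py w3 0;python3 - <<'E'
from h import *
d=dict(np.load("w3.npz"));c=proj(d,[[506.7,-359,55]],d["T"])[0].astype(int);print(c)
g=cv2.resize(d["color"][c[1]-36:c[1]+36,c[0]-36:c[0]+36],None,fx=8,fy=8,interpolation=cv2.INTER_CUBIC);cv2.imwrite("pics/w3c.png",g[:,:,::-1])
E
```

```text
9.7 [ 508.80479965 -357.21529748  111.1308179 ] [[ 4.91750562e-01  8.70735934e-01  5.63051124e-04]
 [ 8.70736072e-01 -4.91750641e-01  1.24789375e-06]
 [ 2.77967337e-04  4.89655272e-04 -9.99999841e-01]] [ 0.91286261  0.38424651 -0.42271703  1.66360745  0.17056633  1.12987537
 -0.06963984] 0.0024659584673108
[254 215]
```

View pics/w3c.png

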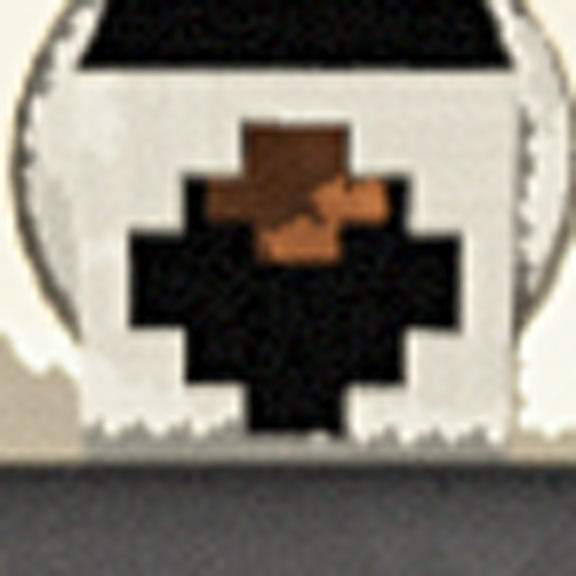

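The cross bore is centred at crop (296.5,280), i.e. pixel (254.6,213.6), and squared with the tool.

```bash
python3 - <<'E'
from h import *
d=dict(np.load("w3.npz"));T=d["T"]
B=at(d,(254.6,213.6),55,T);print(B,np.linalg.inv(T)@np.r_[B,1])
E
```

```text
[ 507.25960166 -357.91130212   55.        ] [-1.38149086 -1.03068344 56.12993811  1.        ]
```

>>> carry_out:
  increments:
    - [-0.055, -0.04, 0.5, 0]
    - [0, 0, 0.7, 0]
    - [0, 0, 0.7, 0]
    - [0, 0, 0.5, 0]
    - [0, 0, 0.36, 0]
    - [0, 0, 0, 0]

```text
time: 10.35
tcp_pos: [505.8, -358.3, 40.3]
eef_rot: [[0.493, 0.87, -0.002], [0.87, -0.493, 0.001], [0.0, -0.002, -1.0]]
force: [-0.1, -0.1, 0.5]
finger_gap: 87.1
grasp_force: 0.0
```

>>> carry_out:
  increments:
    - [0, 0, 0, 0]
    - [0, 0, 0, 0]
    - [0, 0, 0, 0]
    - [0, 0, 0, 0]
    - [0, 0, 0, 0]
    - [0, 0, 0, 0]
    - [0, 0, 0, 0]
    - [0, 0, 0, 0]
  gripper: 0
  squeeze: 50

```text
time: 11.15
tcp_pos: [506.8, -359.0, 41.6]
eef_rot: [[0.493, 0.87, 0.0], [0.87, -0.493, -0.0], [-0.0, 0.001, -1.0]]
force: [1.1, -0.4, -0.5]
finger_gap: 42.0
grasp_force: 50.0
```

>>> carry_out:
  increments:
    - [0, 0, -0.3, 0]
    - [0, 0, -0.6, 0]
    - [0, 0, -0.8, 0]
    - [0, 0, -1, 0]
    - [0, 0, -1, 0]
    - [0, 0, -1, 0]
    - [0, 0, -1, 0]
    - [0, 0, -1, 0]
    - [0, 0, -0.7, 0]
    - [0, 0, 0, 0]
    - [0, 0, 0, 0]

```text
time: 12.25
tcp_pos: [506.1, -358.5, 226.2]
eef_rot: [[0.493, 0.87, -0.001], [0.87, -0.493, 0.0], [-0.0, -0.001, -1.0]]
force: [-0.6, 0.8, -8.5]
finger_gap: 41.4
grasp_force: 50.0
```

```bash
python3 look.py w4 0; python3 - <<'E'
from h import *
from bench import *
s=get_state();print(s["force"],s["torque"],s["grasp_force"])
d=dict(np.load("w4.npz"));g=cv2.resize(d["color"][120:384,130:380],None,fx=2.2,fy=2.2,interpolation=cv2.INTER_CUBIC)
cv2.imwrite("pics/w4c.png",g[:,:,::-1])
E
```

```text
12.25 [ 506.11789309 -358.49301646  226.24591778] [[ 4.92783223e-01  8.70151819e-01 -7.12034175e-04]
 [ 8.70152093e-01 -4.92783211e-01  2.05596896e-04]
 [-1.71977974e-04 -7.20892729e-04 -9.99999725e-01]] [ 0.92893976  0.29479327 -0.43577307  1.53580526  0.12649885  1.33969874
 -0.03469589] 0.02762607547561242
[-0.12627885 -0.89213969 -6.93154511] [-0.0387431  -0.03362436 -0.00466394] 49.99653637642041
```

View pics/w4c.png

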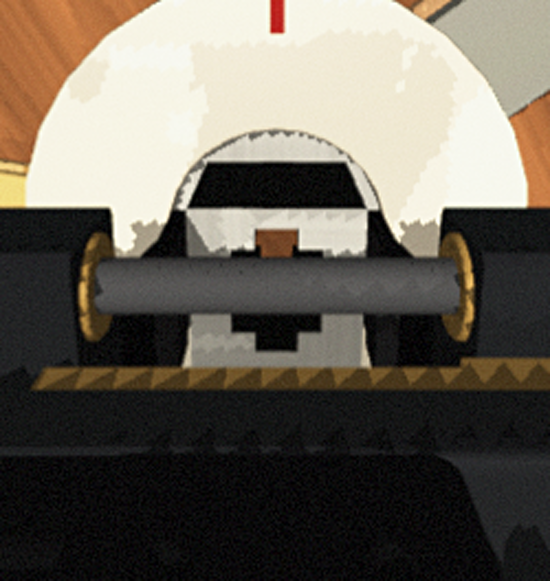

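The wheel is held level. The bore's slot ends at crop rows 230 and 351, centre column 277.

```bash
python3 - <<'E'
from h import *
d=dict(np.load("w4.npz"));I=np.eye(4)
a=at(d,(130+277/2.2-.3,120+230/2.2-.3),13.4,I);b=at(d,(130+277/2.2-.3,120+351/2.2-.3),13.4,I);print(a,b,(a+b)/2)
c=at(d,(130+277/2.2-.3,120+209/2.2-.3),13.4,I);print("front edge of boss -21:",c)
x=at(d,(130+277/2.2-.3,120+15/2.2-.3),13.4+35,I);print("tick",x)
E
```

```text
[ 6.43591309 -0.32301499 13.4       ] [-31.73313909  -0.28779498  13.4       ] [-12.648613    -0.30540499  13.4       ]
front edge of boss -21: [12.65907214 -0.32877581 13.4       ]
tick [64.49761961 -0.32081629 48.4       ]
```

```bash
python3 - <<'E'
from h import *
d=dict(np.load("w4.npz"));I=np.eye(4);f=lambda r,z:at(d,(130+277/2.2-.3,120+r/2.2-.3),z,I).round(2)
a,b=f(230,-13.4),f(351,-13.4);print(a,b,(a+b)/2);print("front edge (21)",f(209,-13.4),"tick(66)",f(15,21.6))
E
```

```text
[ 16.86  -0.38 -13.4 ] [-14.85  -0.35 -13.4 ] [  1.005  -0.365 -13.4  ]
front edge (21) [ 22.03  -0.38 -13.4 ] tick(66) [64.99 -0.36 21.6 ]
```

>>> carry_out:
  increments:
    - [0.5, -0.254, 0, 0]
    - [0.964, -0.49, 0, 0]
    - [0.964, -0.49, 0, 0]
    - [0.964, -0.49, 0, 0]
    - [0.964, -0.49, 0, 0]
    - [0.964, -0.49, 0, 0]
    - [0.964, -0.49, 0, 0]
    - [0.964, -0.49, 0, 0]
    - [0.964, -0.49, 0, 0]
    - [0.964, -0.49, 0, 0]
    - [0.964, -0.49, 0, 0]

```text
time: 13.4
tcp_pos: [518.2, -72.2, 225.4]
eef_rot: [[0.492, 0.871, -0.002], [0.871, -0.492, 0.001], [-0.001, -0.002, -1.0]]
force: [0.4, -0.0, -7.6]
finger_gap: 42.0
grasp_force: 50.0
```

>>> carry_out:
  increments:
    - [0.964, -0.49, 0, 0]
    - [0.964, -0.49, 0, 0]
    - [0.964, -0.49, 0, 0]
    - [0.964, -0.49, 0, 0]
    - [0.964, -0.49, 0, 0]
    - [0.964, -0.49, 0, 0]
    - [0.964, -0.49, 0, 0]
    - [0.964, -0.49, 0, 0]
    - [0.964, -0.49, 0, 0]
    - [0.964, -0.49, 0, 0]
    - [0.464, -0.236, 0, 0]

```text
time: 14.5
tcp_pos: [529.9, 212.3, 225.7]
eef_rot: [[0.489, 0.872, -0.002], [0.872, -0.489, 0.002], [0.0, -0.003, -1.0]]
force: [0.2, 0.5, -6.3]
finger_gap: 41.2
grasp_force: 50.0
```

>>> carry_out:
  increments:
    - [0, 0, 0, -0.88]
    - [0, 0, 0, -0.88]
    - [0, 0, 0, -0.88]
    - [0, 0, 0, -0.88]
    - [0, 0, 0, -0.88]
    - [0, 0, 0, -0.88]
    - [0, 0, 0, -0.88]
    - [0, 0, 0, 0]
    - [0, 0, 0, 0]
    - [0, 0, 0, 0]

```text
time: 15.5
tcp_pos: [532.0, 208.0, 226.3]
eef_rot: [[-0.128, 0.992, -0.0], [0.992, 0.128, -0.001], [-0.001, -0.0, -1.0]]
force: [0.1, -0.4, -7.9]
finger_gap: 41.9
grasp_force: 50.0
```

```bash
cat > st.py <<'E'
from bench import *
import numpy as np
s=get_state();R=s["eef_rot"];S=np.array([532.0,209.0])
e=R[:2,:2].T@(S-s["tcp_pos"][:2])-[1.0,-.35]
print(s["time"],s["tcp_pos"].round(2),"yaw",np.degrees(np.arctan2(R[1,0],R[0,0])).round(2),"shift tool mm",e.round(2),"F",s["force"].round(1),"M",s["torque"].round(2),s["finger_gap"],s["grasp_force"])
E
python3 st.py
```

```text
15.5 [531.97 208.02 226.28] yaw 97.33 shift tool mm [-0.04  0.5 ] F [ 0.1 -0.4 -7.9] M [-0.04 -0.07 -0.02] 41.86851366690049 49.9966291571036
```

>>> carry_out:
  increments:
    - [0, 0.02, 0.4, 0]
    - [0, 0, 0.5, 0]
    - [0, 0, 0.35, 0]
    - [0, 0, 0.2, 0]
    - [0, 0, 0.2, 0]
    - [0, 0, 0.1, 0]
    - [0, 0, 0.1, 0]
    - [0, 0, 0, 0]

```text
time: 16.3
tcp_pos: [532.7, 208.3, 180.1]
eef_rot: [[-0.129, 0.992, -0.0], [0.992, 0.129, -0.0], [-0.0, -0.0, -1.0]]
force: [-0.1, 0.2, -6.1]
finger_gap: 41.6
grasp_force: 50.0
```

```bash
python3 st.py
```

```text
16.3 [532.66 208.34 180.12] yaw 97.42 shift tool mm [-0.26 -0.22] F [-0.1  0.2 -6.1] M [-0.04 -0.09 -0.03] 41.57046994259586 49.99656466534361
```

>>> carry_out:
  increments:
    - [0, 0, 0.06, 0]
    - [0, 0, 0.06, 0]
    - [0, 0, 0.06, 0]
    - [0, 0, 0.06, 0]
    - [0, 0, 0, 0]

```text
time: 16.8
tcp_pos: [532.6, 208.3, 174.0]
eef_rot: [[-0.129, 0.992, -0.0], [0.992, 0.129, -0.0], [-0.0, -0.0, -1.0]]
force: [0.2, -0.3, -7.2]
finger_gap: 41.8
grasp_force: 50.0
```

```bash
python3 st.py
```

```text
16.8 [532.55 208.26 173.99] yaw 97.43 shift tool mm [-0.19 -0.1 ] F [ 0.2 -0.3 -7.2] M [-0.05 -0.08  0.03] 41.78401521315419 49.99656067346223
```

The splines have meshed without any force, so I'll continue down to just above the ring.

>>> carry_out:
  increments:
    - [0, 0, 0.1, 0]
    - [0, 0, 0.12, 0]
    - [0, 0, 0.12, 0]
    - [0, 0, 0.12, 0]
    - [0, 0, 0.12, 0]
    - [0, 0, 0.12, 0]
    - [0, 0, 0.08, 0]
    - [0, 0, 0, 0]

```text
time: 17.6
tcp_pos: [532.5, 208.3, 154.4]
eef_rot: [[-0.129, 0.992, -0.001], [0.992, 0.129, -0.0], [-0.0, -0.001, -1.0]]
force: [0.1, 0.9, -6.3]
finger_gap: 41.3
grasp_force: 50.0
```

```bash
python3 st.py
```

```text
17.6 [532.48 208.28 154.36] yaw 97.43 shift tool mm [-0.22 -0.03] F [ 0.1  0.9 -6.3] M [ 0.   -0.08 -0.04] 41.30587925176437 49.99654351500794
```

>>> carry_out:
  increments:
    - [0, 0, 0.06, 0]
    - [0, 0, 0.06, 0]
    - [0, 0, 0.06, 0]
    - [0, 0, 0.06, 0]
    - [0, 0, 0.04, 0]
    - [0, 0, 0, 0]
    - [0, 0, 0, 0]

```text
time: 18.3
tcp_pos: [532.9, 208.5, 149.1]
eef_rot: [[-0.129, 0.992, 0.001], [0.992, 0.129, -0.001], [-0.001, 0.001, -1.0]]
force: [-3.9, -1.0, 6.4]
finger_gap: 41.7
grasp_force: 50.0
```

```bash
python3 st.py
```

```text
18.3 [532.9  208.53 149.08] yaw 97.42 shift tool mm [-0.42 -0.49] F [-3.9 -1.   6.4] M [-0.49  0.87  0.03] 41.72357963252491 49.99966607079841
```

>>> carry_out:
  increments:
    - [0, 0, 0.05, 0]
    - [0, 0, 0.04, 0]
    - [0, 0, 0.03, 0]
    - [0, 0, 0, 0]
    - [0, 0, 0, 0]

```text
time: 18.8
tcp_pos: [532.9, 208.5, 146.6]
eef_rot: [[-0.129, 0.992, 0.001], [0.992, 0.129, -0.001], [-0.001, 0.001, -1.0]]
force: [-5.2, -2.2, 8.9]
finger_gap: 41.5
grasp_force: 50.0
```

```bash
python3 st.py
```

```text
18.8 [532.94 208.54 146.61] yaw 97.42 shift tool mm [-0.42 -0.52] F [-5.2 -2.2  8.9] M [-0.67  1.22  0.02] 41.53953322550211 50.00161704258062
```

>>> carry_out:
  increments:
    - [0, 0, 0.03, 0]
    - [0, 0, 0.02, 0]
    - [0, 0, 0, 0]
    - [0, 0, 0, 0]

```text
time: 19.2
tcp_pos: [533.0, 208.6, 146.5]
eef_rot: [[-0.129, 0.992, 0.001], [0.992, 0.129, -0.001], [-0.002, 0.001, -1.0]]
force: [-7.6, -4.4, 17.3]
finger_gap: 41.8
grasp_force: 50.0
```

```bash
python3 st.py
```

```text
19.2 [532.96 208.58 146.55] yaw 97.42 shift tool mm [-0.46 -0.55] F [-7.6 -4.4 17.3] M [-0.96  1.88 -0.  ] 41.83826445751014 50.00811244477518
```

>>> carry_out:
  increments:
    - [0, 0, 0, 0]
    - [0, 0, 0, 0]
    - [0, 0, 0, 0]
    - [0, 0, 0, 0]
    - [0, 0, 0, 0]

```text
time: 19.7
tcp_pos: [533.0, 208.6, 146.5]
eef_rot: [[-0.129, 0.992, 0.001], [0.992, 0.129, -0.001], [-0.002, 0.001, -1.0]]
force: [-7.3, -4.6, 17.0]
finger_gap: 41.7
grasp_force: 50.0
```

```bash
python3 st.py; python3 -c "
from bench import *
print(sign_off())"
```

```text
19.7 [532.98 208.58 146.54] yaw 97.41 shift tool mm [-0.46 -0.56] F [-7.3 -4.6 17. ] M [-0.95  1.86  0.01] 41.67855781700943 50.008287116652355
the job is handed in; nothing more can be done
None
```

The fine wheel is meshed on the spindle and pressed to the seat's stop with about 24 N, still gripped at 50 N; I handed the job in at 19.7 s, and sign-off returned no verdict.

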